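Lean a drawer front up to dry and block its foot

TASK

Take the drawer front out of the wooden rack and lean it against the front of the grey toolbox to dry: lower edge on the middle of the rubber mat and parallel to the toolbox, framed face outwards, tilted back about 20 degrees from upright. Let go of it, then set the steel weight on the mat with its long side up against the middle of the drawer front's lower edge, so that the foot cannot slip. Do not drop the drawer front flat or knock over or shove the jar.

Things in the scene. Friction and masses are not known exactly. Their poses are not given: they have to be found in the camera images.
- panel: Loose drawer front of pale wood, 180 mm wide (its y), 150 mm tall (its z), 16 mm thick (its x), about 0.24 kg. Origin: centre of the underside (lower edge). Its front, towards -x, has a frame 28 mm wide raised 5 mm round a sunken field (at the rim it is the full 16 mm thick); its back, +x, is plain. It starts upright in the middle slot of the rack, lower edge 10 mm above the table.
- panel_foot (a point): Middle of the drawer front's lower front edge, 8 mm from its origin towards -x; axes as panel.
- rack: Fixed wooden rack, 110 x 210 mm, 46 mm high, with three parallel slots along its y, each 21 mm wide and 36 mm deep with its floor 10 mm above the table; the outer two are empty. Origin: centre of the underside, below the middle slot.
- toolbox: Fixed grey steel toolbox, 140 mm (x) by 280 mm (y), 90 mm high. Origin: centre of the underside. Its front is the flat face towards its -x, 70 mm from the origin; the mat lies before it. A flat carrying handle lies on the lid, to 7 mm above it (look only).
- mat: Fixed black rubber mat, 150 mm (x) by 250 mm (y), 3 mm thick, flat standing on the table near the weight. Origin: centre of its underside. Its axes are parallel to the toolbox's; its centre lies 150 mm from the toolbox's origin, towards the toolbox's -x, so that its near edge is 5 mm off the toolbox's front.
- weight: Loose dark steel weight, about 0.75 kg: a flat foot 44 mm (x) by 100 mm (y), 14 mm high, with an upright grip block in its middle, 36 mm (x) by 24 mm (y), that reaches from the foot to 56 mm above the underside. Origin: centre of the underside; z up. It can be held by the grip block across its 24 mm (y).
- jar: Bystander: closed amber jar with a white cap, 60 mm across, 90 mm high, standing on the table near the weight. Origin: centre of the underside.
Mind the look-alikes: they are no part of the job. What is shaped like the weight but yellow is not meant.

How it is judged:
On the way, in this order (a step that is already met when the one before it is completed fails the run):
1. the drawer front leans on the toolbox, foot on the mat, framed face outwards, let go (angle between panel's own z axis and vertical between 0.16 and 0.6 rad and angle between panel's own x axis and vertical above 1.72 rad and angle between the y axis of panel and the y axis of toolbox, either way round below 0.17 rad and y of panel_foot in the frame of mat between -0.035 and 0.035 m and x of panel_foot in the frame of mat between -0.03 and 0.06 m and z of panel_foot in the frame of mat between 0 and 0.018 m and contact force between panel and toolbox above 0.05 N and contact force between panel and mat above 0.3 N and contact force between panel and the arm below 0.1 N and contact force between panel and the fingers below 0.1 N and linear speed of panel below 0.02 m/s), for 0.3 s.
2. after that, the weight stands on the mat against its lower edge, let go ((x of panel_foot in the frame of weight between 0.015 and 0.03 m or x of panel_foot in the frame of weight between -0.03 and -0.015 m) and y of panel_foot in the frame of weight between -0.035 and 0.035 m and z of panel_foot in the frame of weight between -0.004 and 0.016 m and angle between the y axis of weight and the y axis of panel, either way round below 0.2 rad and angle between weight's own z axis and vertical below 0.1 rad and contact force between weight and mat above 1 N and contact force between weight and the fingers below 0.1 N and linear speed of weight below 0.02 m/s), for 0.2 s.
At the end, for the whole second after the job is handed in: Drawer front leans back 0.16-0.60 rad on the toolbox, frame outwards, foot on the mat (centred within 35 mm, parallel within 0.17 rad); weight upright on the mat, long side at most 8 mm from the foot, centred within 35 mm, parallel within 0.2 rad; both released, at rest (all of step 1 and all of step 2); the robot touches nothing.
It fails at once if the jar is tipped over or shoved more than 40 mm (angle between jar's own z axis and vertical above 0.6 rad or distance of jar from where it was at the start of the episode above 0.04 m).
It fails at once if the drawer front falls or is laid down flat (angle between panel's own z axis and vertical above 1.1 rad).
It also fails if it takes over 54 s, if anything falls off the work surface, if the arm or the gripper's body presses on something with over 40 N, if the wrist force passes 120 N, or if a joint passes its speed limit or range.

ROBOT

A 6-joint arm with a two-finger parallel gripper is mounted at the origin on the work surface. World frame = base frame: x ahead of the robot, y to its left, z up, the work surface at z = 0. Lengths are in m, angles in rad, forces in N, time in s.
With the tool pointing down it reaches from about 0.425 to 1.125 m from the base axis. Payload 14.9 kg.
Tool frame: the origin (TCP) lies on the front face of the gripper's body, between the roots of the fingers; the fingertips stand 78 mm ahead of it and the grasp point (between the pads) lies 60 mm ahead of it (bot.grasp_offset is the distance from the TCP to the grasp point, in m); z points along the fingers, y is the line along which they close (so a half turn about z gives the same grasp; the last joint's range is limited). The gripper opens to 91 mm and grips with 3 to 60 N. Pads are 32 mm wide; open, the fingers measure 118 mm over their backs; the gripper's body (76 mm by 178 mm) begins 60 mm behind the grasp point.
Start: joints at [1.313, 0.379, 1.734, -0, 1.028, -0.033], TCP at [0.156, 0.682, 0.292] pointing down, gripper open.
Joint ranges: [-2.77, 2.77], [-0.74, 2.19], [0, 2.66], [-1.06, 4.2], [0.31, 2.87], [-3.08, 3.08]. Speed limits (rad/s): [1.89, 1.89, 2.39, 3.14, 3.14, 3.14].

INTERFACE

Orientations are given as a unit quaternion [w, x, y, z].
In Python, from station import bot, read_camera, camera_info, ticket gives the robot as it stands.
- The arm moves only by the tool play_rows, never from a script. Its argument "plan" is one flat list of numbers, 7 for each row, row after row: the shift along the world's x, y, z in m, then the turn, a rotation vector about the world's x, y, z in rad, then the closure, from 0 (fully open) to 1 (shut). In form: [tx, ty, tz, rx, ry, rz, hand, tx, ty, tz, rx, ry, rz, hand, ...]. A call has 1 to 20 rows; each row shifts and turns the commanded pose from where the row before left it; what a row does not reach is not made up. A row lasts 1/8 s, in which the tool goes at most 62.5 mm and 10.7 degrees, less where a joint would pass 70% of its speed; a pose out of reach is approached as far as the arm can. A call is refused whole if a number of a shift passes 0.0625 or a number of a turn 0.188, either way. A call with a gripper value outside its range is refused whole. The fingers move at their own pace and stop on an object; "grip_force" is the grip in N (left out, the last holds). Time passes only in rows, so rows that do not move let the fingers close. It gives the time, the measured TCP pose, the force, the opening and the grip force at its end, in the units of the state.
- bot.observe(): the state, without advancing time (a new reading comes with each control period).
- read_camera(name): name is "scene" or "side" or "wrist"; returns the picture (420x560x3 uint8, red, green, blue); there is no depth.
- camera_info(name): a dict with "fov_y" (degrees; the focal length in pixels is half the picture's height over the tangent of half this angle, whatever the lens; pixels are square), "cx", "cy" (the principal point, pixels), "k1" (the pictures are not rectified: a ray, as slopes to the right and down, at radius r is drawn at 1 + k1 r^2 times it, then the intrinsics apply), "R" (3x3) and "t" (3): a world point X has camera coordinates R X + t. Camera axes: x right, y down, z forward; pixel columns grow to the right and rows downward; lengths in m; the calibration is good to about 2 mm. A picture is of the moment at which its call begins: read the wrist's pose just before it. camera_info takes no time and is no camera call; for the wrist camera it gives the pose at the moment of the call.
- ticket.hand_in(): hands the job in; it is judged then, once.
The state is a dict: "clock": time; "joints": joint angles; "qd": joint speeds; "tau": joint torques, N m; "eef_pos": TCP position; "ee_rot": TCP orientation; "wrist_force": force on the tool from outside, world axes, zero at the start; "torque": the same for the moment, N m; "gripper_width": finger opening in m; "gripper_force": force on a finger pad.
Only numpy, scipy, OpenCV 4.12 (cv2) and the standard library are available. Lean on these libraries where they do the work, as an engineer would, in place of code of your own. Each camera call takes 0.05 s, during which the arm holds its last target. There are 200 camera calls.

## Working session

There is one attempt and no reset: what is moved stays moved. The work goes in short steps, Python scripts to look and compute and a tool call to move; the robot and the scene stay as the last step left them, time stands still between calls to the robot, and variables do not carry over. Pictures are saved under pics/ and viewed, at most 10 in all, crops included, and the job is handed in when it is done.

Besides the shell and the picture viewer there is one more tool, called after "Request:" as a command line: name --argument value ..., lists and objects as JSON in quotes. play_rows: Moves the arm, as the interface text tells. Its arguments: {"type":"object","properties":{"plan":{"type":"array"},"grip_force":{"type":"number"}},"required":["plan"]}

```bash
mkdir -p pics; ls
python3 - <<'E'
from station import bot, read_camera, camera_info
import cv2, numpy as np
print(bot.observe())
ims=[]
for n in ("scene","side","wrist"):
    i=camera_info(n); print(n,i)
    im=read_camera(n); cv2.imwrite(f"pics/{n}0.png",im[:,:,::-1])
E
```

```text
pics
{'clock': 0.0, 'joints': array([ 1.31272277e+00,  3.79430301e-01,  1.73478228e+00,  5.75806721e-06,
        1.02847678e+00, -3.33009533e-02]), 'qd': array([ 2.27846554e-04,  2.77301643e-04,  1.29121654e-03, -9.65091523e-04,
       -5.84674700e-05,  1.35290505e-03]), 'tau': array([-4.72069660e-03, -7.63717675e+01, -4.34365475e+01,  6.48946641e-02,
        4.25677397e-02, -8.53093775e-05]), 'eef_pos': array([0.15594564, 0.68209113, 0.29157226]), 'ee_rot': array([-8.20445851e-05,  1.12151328e-01,  9.93690988e-01, -5.42184989e-04]), 'wrist_force': array([-0.94319001, -0.32337579, -0.40642575]), 'torque': array([ 0.00735553, -0.00100322,  0.00087194]), 'gripper_force': 0.0, 'gripper_width': 0.0912072608483194}
scene {'fov_y': 45.25624026605687, 'cx': 284.98930771050016, 'cy': 204.71628542002856, 'k1': -0.14632646142252959, 'R': array([[ 0.64520463,  0.76399278,  0.00509997],
       [ 0.65840995, -0.55262718, -0.510979  ],
       [-0.38756589,  0.33304389, -0.85957807]]), 't': array([-0.302846  , -0.31219676,  1.19733405])}
side {'fov_y': 56.22836975958646, 'cx': 283.72024413032534, 'cy': 209.7425550501093, 'k1': -0.10000568360468473, 'R': array([[-0.99827244, -0.0582931 ,  0.00735254],
       [-0.04327097,  0.64475995, -0.76315938],
       [ 0.03974631, -0.76215912, -0.64616848]]), 't': array([0.51509653, 0.06417548, 0.83136838])}
wrist {'fov_y': 70.39045432317624, 'cx': 279.64230436702957, 'cy': 212.45702611851956, 'k1': 0.006832705097599243, 'R': array([[ 0.22255783,  0.97491896, -0.0010203 ],
       [ 0.93469324, -0.21307721,  0.28451125],
       [ 0.27715801, -0.06427387, -0.95867216]]), 't': array([-0.69893927, -0.03339093,  0.39141422])}
```

View pics/scene0.png

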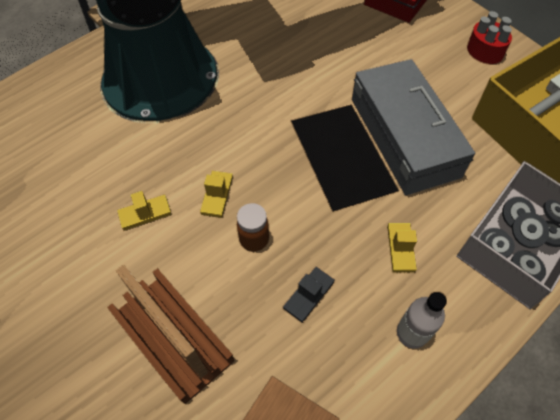

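View pics/side0.png

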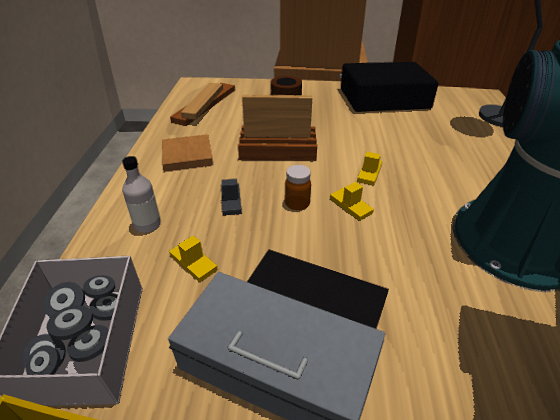

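The scene view shows the panel upright in the rack at (165,320), the dark steel weight at (310,293), the jar at (253,227), the mat at (343,157) and the toolbox at (412,125). The look-alikes are the yellow weight shapes at (145,208), (216,193) and (402,247), plus a brown board at (290,400). In the side view the strips at (203,100) could also be confused with the panel. I choose the panel in the rack at side (278,118) and the dark weight at side (231,197), and check both in one crop.

```bash
python3 - <<'E'
import cv2, numpy as np
a=cv2.imread("pics/scene0.png");b=cv2.imread("pics/side0.png")
c1=cv2.resize(b[80:175,225:335],(440,380),interpolation=cv2.INTER_CUBIC)
c2=cv2.resize(a[255:405,100:245],(360,380),interpolation=cv2.INTER_CUBIC)
c3=cv2.resize(a[255:330,270:350],(220,206),interpolation=cv2.INTER_CUBIC)
c4=cv2.resize(b[170:220,210:320],(440,200),interpolation=cv2.INTER_CUBIC)
o=np.zeros((600,800,3),np.uint8);o[:380,:440]=c1;o[:380,440:]=c2;o[385:591,:220]=c3;o[385:585,240:680]=c4
cv2.imwrite("pics/crop1.png",o)
E
cat > h.py <<'E'
import numpy as np, cv2
from station import bot, read_camera, camera_info
def K(i):
    f=210/np.tan(np.radians(i["fov_y"])/2); return np.array([[f,0,i["cx"]],[0,f,i["cy"]],[0,0,1]]),np.array([i["k1"],0,0,0,0.])
def ray(i,px):
    k,d=K(i); p=cv2.undistortPointsIter(np.array(px,float).reshape(-1,1,2),k,d,None,None,(3,100,1e-12)).reshape(-1,2)
    R=np.array(i["R"]); c=-R.T@np.array(i["t"]); return c,(R.T@np.c_[p,np.ones(len(p))].T).T
def onz(i,px,z):
    c,d=ray(i,px); return c+d*((z-c[2])/d[:,2])[:,None]
def proj(i,X):
    k,d=K(i); return cv2.projectPoints(np.array(X,float).reshape(-1,1,3),cv2.Rodrigues(np.array(i["R"]))[0],np.array(i["t"]),k,d)[0].reshape(-1,2)
def quad(m,n=4):
    c=max(cv2.findContours(m.astype(np.uint8),cv2.RETR_EXTERNAL,cv2.CHAIN_APPROX_NONE)[0],key=cv2.contourArea); h=cv2.convexHull(c)
    for e in np.linspace(1,30,100):
        a=cv2.approxPolyDP(h,e,True)
        if len(a)<=n: break
    return a.reshape(-1,2).astype(float),c
E
```

```text
(no output)
```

View pics/crop1.png

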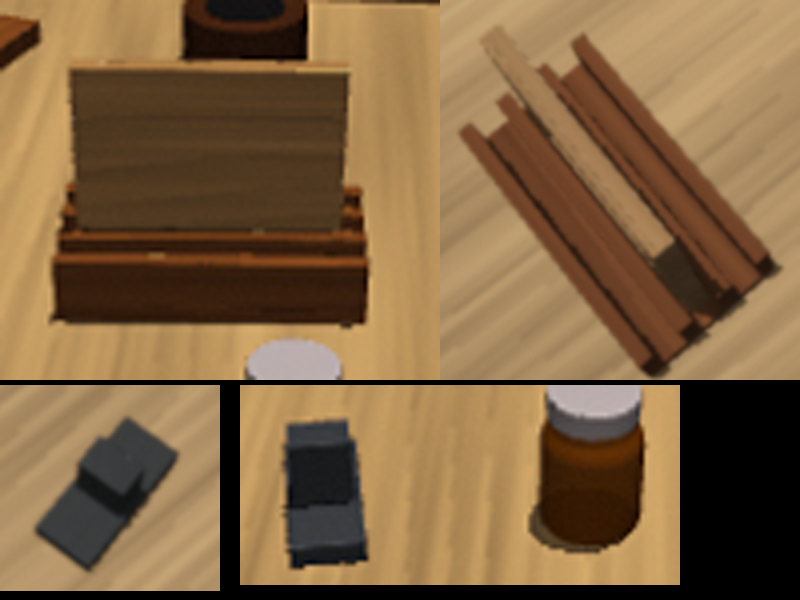

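The panel is upright in the middle slot. In the side view its plain back faces the camera, which is +y, so the frame faces away. The dark weight is confirmed and is not yellow. Next I'll measure positions.

```bash
cat > m.py <<'E'
from h import *
a=cv2.imread("pics/scene0.png");b=cv2.imread("pics/side0.png")
I=camera_info("scene");J=camera_info("side")
np.set_printoptions(precision=4,suppress=True)
for i in(I,J): print("cam",-np.array(i["R"]).T@np.array(i["t"]))
ha=cv2.cvtColor(a,cv2.COLOR_BGR2HSV);hb=cv2.cvtColor(b,cv2.COLOR_BGR2HSV)
def roi(m,x0,y0,x1,y1):
    o=np.zeros(m.shape,np.uint8);o[y0:y1,x0:x1]=m[y0:y1,x0:x1];return o
def show(n,i,q,z):
    P=onz(i,q,z);print(n,"px",q.round(0).tolist(),"\n",P[:,:2],"cen",P[:,:2].mean(0),"sides",np.linalg.norm(P-np.roll(P,-1,0),axis=1))
    return P
blk=a.max(2)<25
q,_=quad(roi(blk,285,100,400,212));show("mat scene",I,q,.003)
blk=b.max(2)<25
q,_=quad(roi(blk,240,245,392,330));print("mat side",q.tolist())
# samples for tuning
for nm,im,h,pts in(("A",a,ha,[(400,100),(400,130),(440,165),(375,130),(310,293),(318,280),(150,300),(170,320),(130,330),(200,350),(252,215)]),("B",b,hb,[(280,310),(300,360),(231,187),(231,203),(275,98),(275,110)])):
    for p in pts: print(nm,p,im[p[1],p[0]],h[p[1],p[0]])
E
python3 m.py
```

```text
cam [ 0.865  -0.3399  0.8712]
cam [0.4839 0.6223 0.5824]
mat scene px [[350.0, 107.0], [396.0, 189.0], [333.0, 209.0], [293.0, 122.0]] 
 [[0.3704 0.2784]
 [0.5918 0.196 ]
 [0.5428 0.0635]
 [0.3209 0.1487]] cen [0.4565 0.1717] sides [0.2362 0.1413 0.2377 0.1387]
mat side [[374.0, 327.0], [248.0, 281.0], [269.0, 250.0], [387.0, 289.0]]
A (400, 100) [108 108 107] [ 90   2 108]
A (400, 130) [110 111 108] [ 80   7 111]
A (440, 165) [41 41 41] [ 0  0 41]
A (375, 130) [37 37 36] [90  7 37]
A (310, 293) [28 28 26] [90 18 28]
A (318, 280) [62 62 60] [90  8 62]
A (150, 300) [ 83 123 161] [ 15 124 161]
A (170, 320) [39 61 88] [ 13 142  88]
A (130, 330) [ 42  69 117] [ 11 163 117]
A (200, 350) [ 39  66 112] [ 11 166 112]
A (252, 215) [168 175 185] [ 12  23 185]
B (280, 310) [118 114 111] [107  15 118]
B (300, 360) [115 111 108] [107  16 115]
B (231, 187) [28 27 27] [120   9  28]
B (231, 203) [64 61 60] [113  16  64]
B (275, 98) [32 59 83] [ 16 157  83]
B (275, 110) [32 55 79] [ 15 152  79]
```

```bash
cat > m2.py <<'E'
from h import *
exec(open("m.py").read().split("blk=a")[0].split("from h import *")[1])
def rect(n,i,m,z,zoom=1):
    # sub-pixel: contour at half-level of float mask; project to plane, min-area rectangle
    c=max(cv2.findContours(m.astype(np.uint8),cv2.RETR_EXTERNAL,cv2.CHAIN_APPROX_NONE)[0],key=cv2.contourArea).reshape(-1,2)
    P=onz(i,c,z)[:,:2]
    r=cv2.minAreaRect((P*1000).astype(np.float32));print(n,"cen",np.array(r[0]),"size",np.array(r[1]),"ang",r[2],"npx",len(c));return r
ga=a.max(2);gb=b.max(2)
rect("mat scene",I,roi(ga<50,285,95,400,215)&(cv2.floodFill(roi(ga<30,285,95,400,215),None,(343,157),2)[1]==2),.003)
for t in(30,45,60): 
    m=roi(ga<t,285,95,400,215);rect(f"mat{t}",I,m,.003)
sa=ha[:,:,1]
lid=roi((sa<30)&(ga>75)&(ga<150),350,55,475,190)
lid=cv2.morphologyEx(lid,cv2.MORPH_CLOSE,np.ones((9,9)));rect("lid scene",I,lid,.09)
sb=hb[:,:,1]
lid=roi((sb<60)&(gb>88)&(gb<200),170,265,390,415)
lid=cv2.morphologyEx(lid,cv2.MORPH_CLOSE,np.ones((9,9)));rect("lid side",J,lid,.09)
# panel top edge in side: bright strip
w=roi((sa<60)&(ga<80),275,260,345,325);rect("weight all scene",I,w,.014)
w=roi((sb<60)&(gb<85),215,172,250,220);rect("weight all side",J,w,.0)
cap=roi((sa<40)&(ga>120),230,195,275,235);rect("cap scene",I,cap,.09)
cap=roi((sb<50)&(gb>120),283,160,315,185);rect("cap side",J,cap,.09)
p=roi((ha[:,:,2]>135)&(ga>130),105,260,235,395)
# panel colour vs rack: value > 75 near panel line
for t in range(112,220,12): print(t,[tuple(a[y,t]) for y in range(0)])
E
python3 m2.py
python3 - <<'E'
import cv2,numpy as np
a=cv2.imread("pics/scene0.png");b=cv2.imread("pics/side0.png")
o=np.zeros((600,800,3),np.uint8)
o[:600,:560]=cv2.resize(a[255:405,105:245],(560,600),interpolation=cv2.INTER_NEAREST)
o[:600,560:]=cv2.resize(a[85:235,300:360],(240,600),interpolation=cv2.INTER_NEAREST)
cv2.imwrite("pics/crop2.png",o)
E
```

```text
cam [ 0.865  -0.3399  0.8712]
cam [0.4839 0.6223 0.5824]
mat scene cen [456.0109 172.0273] size [143.0106 243.1313] ang 69.12992858886719 npx 292
mat30 cen [456.0109 172.0273] size [143.0106 243.1313] ang 69.12992858886719 npx 292
mat45 cen [455.8129 172.0776] size [145.1032 245.25  ] ang 69.16976928710938 npx 294
mat60 cen [455.7697 172.4313] size [146.3936 246.4878] ang 69.172119140625 npx 296
lid scene cen [507.5157 306.2318] size [147.5557 276.3101] ang 69.22996520996094 npx 314
lid side cen [507.0708 318.4793] size [138.5149 279.511 ] ang 69.07240295410156 npx 506
weight all scene cen [645.7458 -95.4216] size [48.1789 98.9993] ang 12.209125518798828 npx 119
weight all side cen [ 650.5122 -108.2916] size [ 42.6635 135.9894] ang 12.042349815368652 npx 101
cap scene cen [491.9519 -97.8646] size [48.293 49.256] ang 50.9652099609375 npx 75
cap side cen [490.4262 -90.9013] size [48.5599 50.1574] ang 2.971561908721924 npx 54
112 []
124 []
136 []
148 []
160 []
172 []
184 []
196 []
208 []
```

View pics/crop2.png

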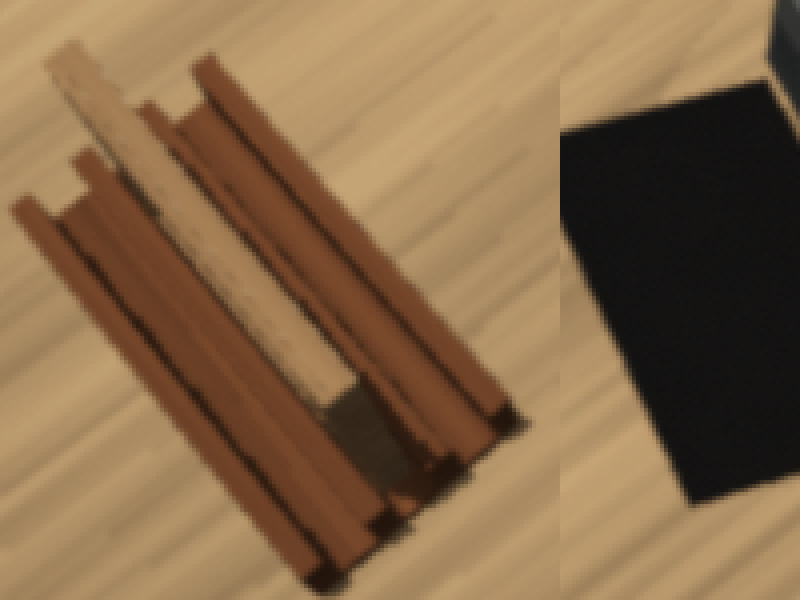

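The crop shows the panel's top edge with corners at about (115.8,270.8), (124,264.5), (194.5,349) and (185.8,356.5) in scene pixels. The end face is below the right end. I'll project these at z=0.16 and check the width against 180 mm.

```bash
cat > m3.py <<'E'
from h import *
np.set_printoptions(precision=4,suppress=True)
b=cv2.imread("pics/side0.png");I=camera_info("scene");J=camera_info("side")
q=np.array([[115.8,270.8],[124,264.5],[194.5,349],[185.8,356.5]])
P=onz(I,q,.16);print(P[:,:2],P.mean(0),np.linalg.norm(P-np.roll(P,-1,0),axis=1))
c=P.mean(0);y=P[:2].mean(0)-P[2:].mean(0);print("ydir deg",np.degrees(np.arctan2(y[1],y[0])))
# side: top corners of face at crop1 (70,65)/(350,65) -> scale 4
s=np.array([[225+70/4,80+66/4],[225+350/4,80+68/4]])-.5
S=onz(J,s,.16);print("side top back edge",S[:,:2],np.linalg.norm(S[0]-S[1]),S.mean(0))
# rack ends in scene z=.046 : outer left rail / right rail top corners
r=np.array([[105+12/4,255+205/4],[105+192/4,255+65/4],[105+523/4,255+420/4],[105+310/4,255+578/4]])-.5
R=onz(I,r,.046);print("rack",R[:,:2],R.mean(0),np.linalg.norm(R-np.roll(R,-1,0),axis=1))
# weight block top in scene; jar
E
python3 m3.py
```

```text
[[ 0.4668 -0.342 ]
 [ 0.4659 -0.3262]
 [ 0.644  -0.3171]
 [ 0.645  -0.3331]] [ 0.5554 -0.3296  0.16  ] [0.0158 0.1784 0.016  0.1784]
ydir deg -177.1170030804202
side top back edge [[ 0.6427 -0.3185]
 [ 0.4639 -0.3284]] 0.17915386395829316 [ 0.5533 -0.3235  0.16  ]
rack [[ 0.4507 -0.3884]
 [ 0.4456 -0.2901]
 [ 0.6653 -0.272 ]
 [ 0.6619 -0.3768]] [ 0.5558 -0.3318  0.046 ] [0.0985 0.2204 0.1048 0.2115]
```

Geometry checks: panel centre is about (0.555,-0.3305) with x-yaw about 93°. Mat centre is about (0.456,0.172), toolbox yaw 69.15°, and the lid centre agrees at (0.507,0.312). Now I go above the panel.

Request:
play_rows --plan '[0.043, -0.048, 0, 0, 0, 0, 0, 0.043, -0.048, 0, 0, 0, 0, 0, 0.043, -0.048, 0, 0, 0, 0, 0, 0.043, -0.048, 0, 0, 0, 0, 0, 0.043, -0.048, 0, 0, 0, 0, 0, 0.043, -0.048, 0, 0, 0, 0, 0, 0.043, -0.048, 0, 0, 0, 0, 0, 0.043, -0.048, 0, 0, 0, 0, 0, 0.0046, -0.0524, 0, 0, 0, 0.0231, 0, 0.0046, -0.0524, 0, 0, 0, 0.0231, 0, 0.0046, -0.0524, 0, 0, 0, 0.0231, 0, 0.0046, -0.0524, 0, 0, 0, 0.0231, 0, 0.0046, -0.0524, 0, 0, 0, 0.0231, 0, 0.0046, -0.0524, 0, 0, 0, 0.0231, 0, 0.0046, -0.0524, 0, 0, 0, 0.0231, 0, 0.0046, -0.0524, 0, 0, 0, 0.0231, 0, 0.0046, -0.0524, 0, 0, 0, 0.0231, 0, 0.0046, -0.0524, 0, 0, 0, 0.0231, 0, 0.0046, -0.0524, 0, 0, 0, 0.0231, 0, 0.0046, -0.0524, 0, 0, 0, 0.0231, 0]' --grip_force 30

```text
clock: 2.65
eef_pos: [0.5447, -0.3206, 0.2921]
ee_rot: [-0.0, -0.026, 1.0, 0.0]
wrist_force: [1.1, 1.3, 0.4]
gripper_width: 0.0909
gripper_force: 0.0
```

```bash
cat > st.py <<'E'
from h import *
np.set_printoptions(precision=4,suppress=True)
s=bot.observe();q=s["ee_rot"]
from scipy.spatial.transform import Rotation as Ro
M=Ro.from_quat(np.r_[q[1:],q[0]]).as_matrix()
print("t",s["clock"],"pos",s["eef_pos"],"yaw_y",np.degrees(np.arctan2(M[1,1],M[0,1])),"z",M[:,2],"y",M[:,1],"j",s["joints"],"F",s["wrist_force"],"w",s["gripper_width"],s["gripper_force"])
E
cat st.py > /dev/null
python3 - <<'E'
exec(open("st.py").read())
im=read_camera("wrist")[:,:,::-1];cv2.imwrite("pics/w1.png",im)
E
```

```text
t 2.65 pos [ 0.5447 -0.3206  0.2921] yaw_y 93.03510556353547 z [-0.0001  0.0001 -1.    ] y [-0.0529  0.9986  0.0001] j [-0.5689  0.2745  1.8766  0.      0.9907 -2.1927] F [1.1031 1.3201 0.3935] w 0.09085252686145685 0.0
```

View pics/w1.png

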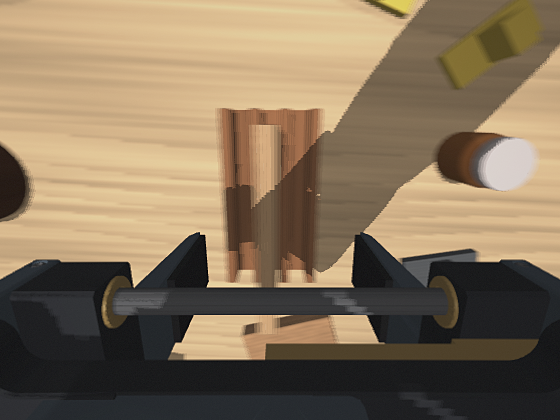

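The wrist view shows the panel's top edge around columns 250-282, between the open fingers. I let the arm settle and check whether the last shortfall is lag.

Request:
play_rows --plan '[0, 0, 0, 0, 0, 0, 0, 0, 0, 0, 0, 0, 0, 0]'

```text
clock: 2.95
eef_pos: [0.5446, -0.318, 0.2919]
ee_rot: [-0.0, -0.026, 1.0, 0.0]
wrist_force: [-0.0, 0.9, -0.7]
gripper_width: 0.0911
gripper_force: 0.0
```

Run:
```python
exec(open("st.py").read())
i=camera_info("wrist");im=cv2.imread("pics/w1.png")
im2=read_camera("wrist")[:,:,::-1];cv2.imwrite("pics/w2.png",im2)
h=cv2.cvtColor(im2,cv2.COLOR_BGR2HSV)
for X in [(.465,-.335,.16),(.645,-.326,.16),(.555,-.3305,.16)]: print(proj(i,X))
for r in range(128,200,14): print(r,h[r,235:300:3,0].tolist(),h[r,235:300:3,2].tolist())
```

```text
t 2.95 pos [ 0.5446 -0.318   0.2919] yaw_y 93.01038859779125 z [-0.0006  0.0005 -1.    ] y [-0.0525  0.9986  0.0005] j [-0.5655  0.2728  1.8792  0.0001  0.9904 -2.1889] F [-0.0484  0.8745 -0.6665] w 0.0910569596777826 0.0
[[262.9114 123.1956]]
[[265.5202 333.9129]]
[[264.3671 239.7142]]
128 [12, 12, 12, 11, 12, 12, 12, 16, 16, 15, 16, 16, 15, 16, 17, 12, 11, 12, 12, 11, 12, 12] [61, 164, 155, 154, 145, 116, 160, 219, 216, 152, 212, 215, 215, 213, 128, 60, 164, 166, 170, 64, 158, 162]
142 [12, 12, 12, 12, 12, 12, 12, 16, 17, 15, 16, 16, 16, 16, 15, 13, 11, 12, 12, 12, 12, 12] [54, 73, 154, 155, 149, 118, 162, 224, 220, 162, 212, 216, 214, 213, 114, 75, 85, 169, 171, 149, 157, 162]
156 [14, 12, 11, 12, 12, 12, 12, 15, 16, 16, 16, 16, 16, 15, 16, 12, 13, 12, 12, 11, 12, 13] [56, 72, 153, 155, 149, 154, 161, 221, 216, 199, 213, 216, 214, 213, 112, 76, 85, 169, 169, 65, 155, 164]
170 [12, 12, 12, 12, 11, 12, 12, 15, 16, 16, 15, 16, 16, 15, 15, 13, 11, 12, 12, 11, 12, 12] [56, 81, 154, 154, 150, 155, 161, 193, 205, 167, 212, 215, 214, 213, 112, 68, 85, 165, 176, 74, 85, 89]
184 [13, 11, 12, 12, 11, 12, 12, 14, 16, 15, 16, 16, 16, 15, 15, 12, 13, 12, 11, 13, 11, 12] [52, 80, 159, 164, 159, 168, 165, 179, 205, 204, 211, 215, 214, 213, 102, 77, 84, 91, 93, 75, 85, 90]
198 [13, 13, 12, 11, 12, 12, 13, 12, 16, 16, 15, 16, 16, 16, 17, 12, 11, 12, 12, 12, 12, 12] [55, 75, 82, 84, 83, 84, 84, 176, 207, 102, 113, 115, 116, 113, 78, 77, 86, 89, 93, 75, 86, 91]
```

The wrist view puts the panel within about 1.5 mm of prediction. The seam 5 mm in from the -y side confirms that the frame faces -y. Now I shift, descend and grip.

Request:
play_rows --plan '[0.01, -0.011, 0, 0, 0, 0, 0, 0, 0, -0.03, 0, 0, 0, 0, 0, 0, -0.03, 0, 0, 0, 0, 0, 0, -0.024, 0, 0, 0, 0, 0, 0, 0, 0, 0, 0, 0, 0, 0, 0, 0, 0, 0, 0.6, 0, 0, 0, 0, 0, 0, 0.75, 0, 0, 0, 0, 0, 0, 0.9, 0, 0, 0, 0, 0, 0, 0.95, 0, 0, 0, 0, 0, 0, 0.95, 0, 0, 0, 0, 0, 0, 0.95, 0, 0, 0, 0, 0, 0, 0.95]' --grip_force 30

```text
clock: 4.5
eef_pos: [0.5548, -0.3298, 0.2082]
ee_rot: [-0.0, -0.026, 1.0, 0.0]
wrist_force: [0.4, -0.2, -0.2]
gripper_width: 0.0244
gripper_force: 0.0
```

Request:
play_rows --plan '[0, 0, 0, 0, 0, 0, 1, 0, 0, 0, 0, 0, 0, 1, 0, 0, 0, 0, 0, 0, 1, 0, 0, 0, 0, 0, 0, 1]' --grip_force 30

```text
clock: 5.0
eef_pos: [0.5549, -0.3298, 0.2082]
ee_rot: [0.0, -0.026, 1.0, 0.0]
wrist_force: [0.5, -0.1, -0.4]
gripper_width: 0.016
gripper_force: 30.0
```

The grip holds at 16 mm. I lift 0.12 m and carry towards the mat, turning the yaw by -0.416 on the way.

Request:
play_rows --plan '[0, 0, 0.02, 0, 0, 0, 1, 0, 0, 0.03, 0, 0, 0, 1, 0, 0, 0.035, 0, 0, 0, 1, 0, 0, 0.035, 0, 0, 0, 1, -0.0035, 0.03, 0, 0, 0, -0.026, 1, -0.0035, 0.03, 0, 0, 0, -0.026, 1, -0.0035, 0.03, 0, 0, 0, -0.026, 1, -0.0035, 0.03, 0, 0, 0, -0.026, 1, -0.0035, 0.03, 0, 0, 0, -0.026, 1, -0.0035, 0.03, 0, 0, 0, -0.026, 1, -0.0035, 0.03, 0, 0, 0, -0.026, 1, -0.0035, 0.03, 0, 0, 0, -0.026, 1, -0.0035, 0.03, 0, 0, 0, -0.026, 1, -0.0035, 0.03, 0, 0, 0, -0.026, 1, -0.0035, 0.03, 0, 0, 0, -0.026, 1, -0.0035, 0.03, 0, 0, 0, -0.026, 1, -0.0035, 0.03, 0, 0, 0, -0.026, 1, -0.0035, 0.03, 0, 0, 0, -0.026, 1, -0.0035, 0.03, 0, 0, 0, -0.026, 1, -0.0035, 0.03, 0, 0, 0, -0.026, 1]'

```text
clock: 7.5
eef_pos: [0.4987, 0.1512, 0.3295]
ee_rot: [0.001, 0.181, 0.983, 0.0]
wrist_force: [-0.4, 0.4, -2.3]
gripper_width: 0.0158
gripper_force: 30.0
```

Run:
```python
exec(open("st.py").read())
im=read_camera("scene")[:,:,::-1];cv2.imwrite("pics/s2.png",im)
```

```text
t 7.5 pos [0.4987 0.1512 0.3295] yaw_y 69.12034349358696 z [ 0.0011  0.0002 -1.    ] y [0.3564 0.9343 0.0006] j [ 0.2496  0.0459  2.0696 -0.      1.025  -0.9568] F [-0.4265  0.3926 -2.3302] w 0.015843634143840487 29.993543922901154
```

View pics/s2.png

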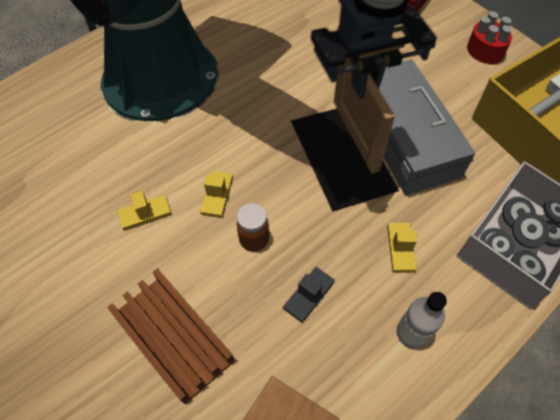

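The scene view shows the panel held above the mat at (365,120), framed face to the lower left, and the jar and weight untouched. Now I tilt by 0.349 rad about the toolbox's y axis, then hover.

Request:
play_rows --plan '[-0.0008, 0.015, 0, -0.0408, 0.0155, 0, 1, -0.0008, 0.015, 0, -0.0408, 0.0155, 0, 1, -0.0008, 0.015, 0, -0.0408, 0.0155, 0, 1, -0.0008, 0.015, 0, -0.0408, 0.0155, 0, 1, -0.0008, 0.015, 0, -0.0408, 0.0155, 0, 1, -0.0008, 0.015, 0, -0.0408, 0.0155, 0, 1, -0.0008, 0.015, 0, -0.0408, 0.0155, 0, 1, -0.0008, 0.015, 0, -0.0408, 0.0155, 0, 1, 0, 0, -0.03, 0, 0, 0, 1, 0, 0, -0.03, 0, 0, 0, 1, 0, 0, -0.03, 0, 0, 0, 1, 0, 0, -0.0275, 0, 0, 0, 1, 0, 0, 0, 0, 0, 0, 1, 0, 0, 0, 0, 0, 0, 1]'

```text
clock: 9.3
eef_pos: [0.493, 0.2705, 0.2123]
ee_rot: [-0.031, 0.178, 0.969, -0.17]
wrist_force: [-0.7, 0.8, -1.6]
gripper_width: 0.016
gripper_force: 30.0
```

Run:
```python
exec(open("st.py").read())
u=np.array([.3559,.9345,0]);v=np.array([-.9345,.3559,0]);m=np.array([.455,.172,0])
# panel axes: z'=-tool z, x'=tool y
zp=-M[:,2];xp=M[:,1]; O=s["eef_pos"]-.198*zp; B=O+.008*xp
print("O mat",(O-m)@u,(O-m)@v,O[2],"B",(B-m)@u,B[2],"tilt",np.degrees(np.arccos(zp[2])))
im=np.hstack([read_camera("scene")[20:320,220:500,::-1],read_camera("side")[200:,150:430,::-1][:220]] if 0 else [read_camera("scene")[40:240,260:500,::-1]])
sd=read_camera("side")[170:420,150:400,::-1]
o=np.zeros((500,800,3),np.uint8);o[:333,:400]=cv2.resize(im,(400,333),interpolation=2);o[:400,400:]=cv2.resize(sd,(400,400),interpolation=2)
cv2.imwrite("pics/s3.png",o)
```

```text
t 9.3 pos [0.493  0.2705 0.2123] yaw_y 69.13514527780299 z [-0.1203 -0.3192 -0.94  ] y [ 0.3348  0.8784 -0.3411] j [ 0.5327  0.3674  1.9507 -0.241   1.1108 -0.5355] F [-0.6774  0.8268 -1.5604] w 0.01598741524048727 29.993726313114166
O mat 0.038022403236989785 -0.0007462543633890671 0.02618294874351404 B 0.04554255734542058 0.02345444433303792 tilt 19.941782715528674
```

View pics/s3.png

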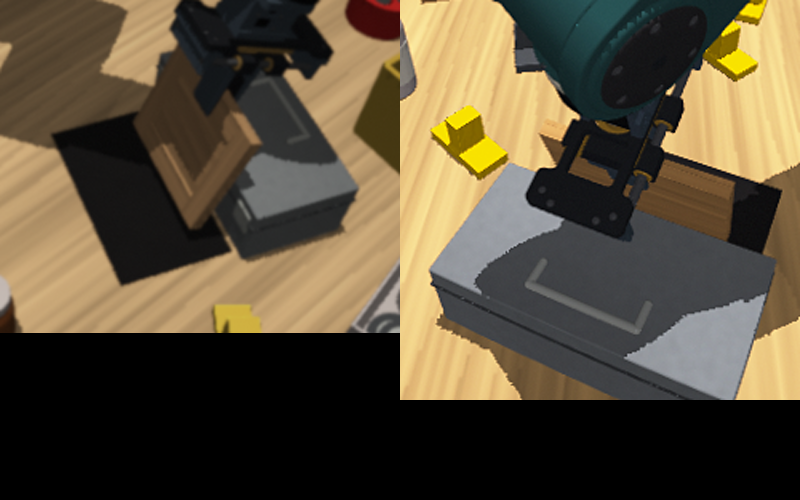

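The scene crop shows the framed face outwards, centred over the mat, with its back just off the toolbox edge. I lower gently until touch.

Request:
play_rows --plan '[0, 0, -0.008, 0, 0, 0, 1, 0, 0, -0.006, 0, 0, 0, 1, 0, 0, -0.003, 0, 0, 0, 1, 0, 0, -0.002, 0, 0, 0, 1, 0, 0, -0.001, 0, 0, 0, 1, 0, 0, 0, 0, 0, 0, 1, 0, 0, 0, 0, 0, 0, 1]'

```text
clock: 10.28
eef_pos: [0.4927, 0.2705, 0.1917]
ee_rot: [-0.031, 0.178, 0.969, -0.171]
wrist_force: [-3.9, 0.9, 11.3]
gripper_width: 0.0157
gripper_force: 30.0
```

Touched, with about 13 N on the mat. I relieve slightly and open to half.

Request:
play_rows --plan '[0, 0, 0.0006, 0, 0, 0, 1, 0, 0, 0, 0, 0, 0, 0.8, 0, 0, 0, 0, 0, 0, 0.75, 0, 0, 0, 0, 0, 0, 0.7, 0, 0, 0, 0, 0, 0, 0.6, 0, 0, 0, 0, 0, 0, 0.55, 0, 0, 0, 0, 0, 0, 0.5, 0, 0, 0, 0, 0, 0, 0.5, 0, 0, 0, 0, 0, 0, 0.5]'

```text
clock: 11.4
eef_pos: [0.4925, 0.2702, 0.1913]
ee_rot: [-0.031, 0.178, 0.969, -0.171]
wrist_force: [0.1, -0.0, -0.1]
gripper_width: 0.0459
gripper_force: 0.0
```

Run:
```python
exec(open("st.py").read())
im=read_camera("scene")[40:240,260:500,::-1]
sd=read_camera("side")[170:420,150:400,::-1]
o=np.zeros((400,800,3),np.uint8);o[:333,:400]=cv2.resize(im,(400,333),interpolation=2);o[:400,400:]=cv2.resize(sd,(400,400),interpolation=2)
cv2.imwrite("pics/s4.png",o)
```

```text
t 11.4 pos [0.4925 0.2702 0.1913] yaw_y 69.16738706180277 z [-0.1215 -0.3199 -0.9396] y [ 0.3342  0.8782 -0.3422] j [ 0.5328  0.3983  1.9559 -0.2452  1.0772 -0.5263] F [ 0.0928 -0.0295 -0.1215] w 0.04585003862622561 0.0
```

View pics/s4.png

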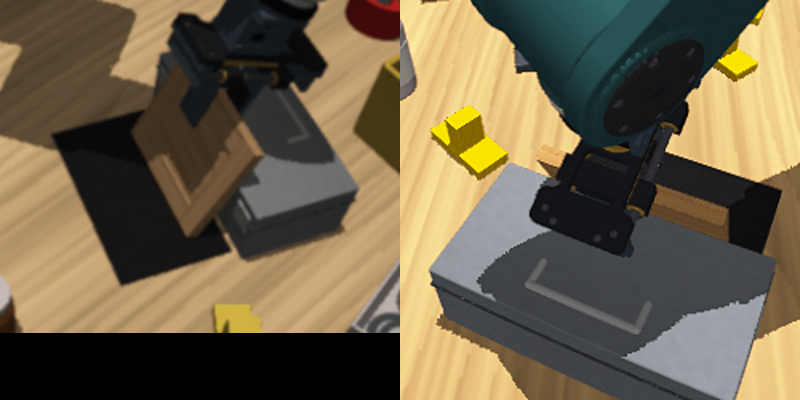

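The panel leans stably on the toolbox with the gripper open and zero wrist force. I retreat along the panel, untilt, and head for the weight.

Request:
play_rows --plan '[0.0012, 0.0032, 0.0094, 0, 0, 0, 0.5, 0.0024, 0.0064, 0.0188, 0, 0, 0, 0.5, 0.0024, 0.0064, 0.0188, 0, 0, 0, 0.5, 0.0024, 0.0064, 0.0188, 0, 0, 0, 0.5, 0.0024, 0.0064, 0.0188, 0, 0, 0, 0.5, 0.0024, 0.0064, 0.0188, 0, 0, 0, 0.4, 0, 0, 0.005, 0.0408, -0.0155, 0, 0.3, 0, 0, 0.005, 0.0408, -0.0155, 0, 0.2, 0, 0, 0, 0.0408, -0.0155, 0, 0.1, 0, 0, 0, 0.0408, -0.0155, 0, 0, 0, 0, 0, 0.0408, -0.0155, 0, 0, 0, 0, 0, 0.0408, -0.0155, 0, 0, 0, 0, 0, 0.0408, -0.0155, 0, 0, 0, 0, 0, 0.0408, -0.0155, 0, 0]'

```text
clock: 13.25
eef_pos: [0.5057, 0.3054, 0.3047]
ee_rot: [0.0, 0.181, 0.984, 0.001]
wrist_force: [-0.2, 0.2, 0.1]
gripper_width: 0.0916
gripper_force: 0.0
```

Request:
play_rows --plan '[0.014, -0.036, 0, 0, 0, 0.0575, 0, 0.014, -0.036, 0, 0, 0, 0.0575, 0, 0.014, -0.036, 0, 0, 0, 0.0575, 0, 0.014, -0.036, 0, 0, 0, 0.0575, 0, 0.014, -0.036, 0, 0, 0, 0.0575, 0, 0.014, -0.036, 0, 0, 0, 0.0575, 0, 0.014, -0.036, 0, 0, 0, 0.0575, 0, 0.014, -0.036, 0, 0, 0, 0.0575, 0, 0.014, -0.036, 0, 0, 0, 0.0575, 0, 0.014, -0.036, 0, 0, 0, 0.0575, 0, 0, -0.03, 0, 0, 0, 0, 0, 0, 0, 0, 0, 0, 0, 0]'

```text
clock: 14.75
eef_pos: [0.6456, -0.0862, 0.3046]
ee_rot: [0.0, -0.104, 0.995, 0.0]
wrist_force: [0.2, -0.6, 0.4]
gripper_width: 0.0908
gripper_force: 0.0
```

Run:
```python
exec(open("st.py").read())
i=camera_info("wrist");im=read_camera("wrist")[:,:,::-1].copy();cv2.imwrite("pics/w3.png",im)
cv2.imwrite("pics/s5.png",read_camera("scene")[:,:,::-1])
I=camera_info("scene")
q=np.array([[283.8,307.7],[302.7,321.5],[334.7,281.2],[316.2,267]])-.5
P=onz(I,q,.014);print(P[:,:2],P.mean(0),np.linalg.norm(P-np.roll(P,-1,0),axis=1))
print("pred px block top",proj(i,[P.mean(0)*[1,1,0]+[0,0,.056]]))
```

```text
t 14.75 pos [ 0.6456 -0.0862  0.3046] yaw_y 101.9917003799935 z [ 0.0009  0.0006 -1.    ] y [-0.2078  0.9782  0.0004] j [-0.1687  0.2901  1.8305  0.0008  1.0202 -1.9493] F [ 0.1585 -0.6419  0.3832] w 0.09083272012592579 0.0
[[ 0.6383 -0.1467]
 [ 0.6791 -0.1377]
 [ 0.6595 -0.0431]
 [ 0.6166 -0.0501]] [ 0.6484 -0.0944  0.014 ] [0.0418 0.0966 0.0435 0.099 ]
pred px block top [[273.0572 195.7299]]
```

View pics/w3.png

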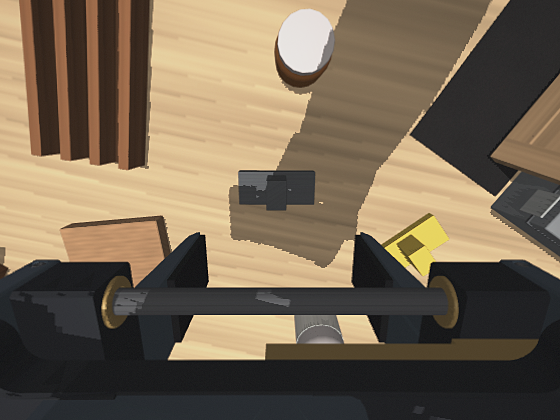

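The wrist view shows the dark weight square to the image: foot at columns 238-315 and rows 171-206, grip block at columns 266-287. The prediction was (273,196), and I refine it from this view.

Run:
```python
from h import *
np.set_printoptions(precision=4,suppress=True)
i=camera_info("wrist");im=cv2.imread("pics/w3.png");h=cv2.cvtColor(im,cv2.COLOR_BGR2HSV)
m=((h[:,:,1]<70)&(im.max(2)<110)).astype(np.uint8);m[:160]=0;m[225:]=0;m[:,:225]=0;m[:,330:]=0
m=cv2.morphologyEx(m,cv2.MORPH_OPEN,np.ones((3,3)))
c=max(cv2.findContours(m,0,1)[0],key=cv2.contourArea);print(cv2.boundingRect(c))
for y in(172,180,190,200,204,207,210): print(y,np.where(m[y])[0][[0,-1]] if m[y].any() else None)
for r in (178,190,205): print(r,im[r,255:300:2].max(1).tolist())
q=np.array([[238,170.5],[315,170.5]]);P=onz(i,q,.014);print("far edge",P[:,:2],np.linalg.norm(P[0]-P[1]))
q=np.array([[238,206],[315,206]]);P=onz(i,q,.007);print("near edge",P[:,:2])
q=np.array([[266,190],[287,190]]);P=onz(i,q,.056);print("blk",P[:,:2],P.mean(0),np.linalg.norm(P[0]-P[1]))
```

```text
(239, 170, 76, 41)
172 [273 314]
180 [239 314]
190 [239 314]
200 [239 313]
204 [240 313]
207 [266 285]
210 [267 285]
178 [102, 104, 104, 104, 103, 107, 52, 52, 46, 46, 44, 46, 44, 46, 47, 43, 58, 58, 57, 57, 57, 56, 57]
190 [55, 90, 48, 47, 105, 50, 59, 56, 58, 59, 58, 60, 58, 60, 59, 59, 57, 99, 68, 58, 59, 60, 60]
205 [126, 128, 129, 131, 132, 139, 57, 57, 56, 58, 59, 57, 56, 58, 58, 56, 140, 138, 139, 139, 139, 138, 137]
far edge [[ 0.635  -0.1424]
 [ 0.6142 -0.0454]] 0.09913772159957028
near edge [[ 0.6838 -0.1349]
 [ 0.6619 -0.0327]]
blk [[ 0.6432 -0.1021]
 [ 0.6381 -0.0781]] [ 0.6406 -0.0901  0.056 ] 0.024535278681620105
```

Weight centre is about (0.647,-0.090) with its long axis at 102°, and wrist and scene agree within 5 mm. I descend and grip across the block.

Request:
play_rows --plan '[0.0013, -0.0036, -0.02, 0, 0, 0, 0, 0, 0, -0.04, 0, 0, 0, 0, 0, 0, -0.04, 0, 0, 0, 0, 0, 0, -0.04, 0, 0, 0, 0, 0, 0, -0.04, 0, 0, 0, 0, 0, 0, -0.02, 0, 0, 0, 0, 0, 0, -0.0056, 0, 0, 0, 0, 0, 0, 0, 0, 0, 0, 0.4, 0, 0, 0, 0, 0, 0, 0.6, 0, 0, 0, 0, 0, 0, 0.7, 0, 0, 0, 0, 0, 0, 0.75, 0, 0, 0, 0, 0, 0, 1, 0, 0, 0, 0, 0, 0, 1, 0, 0, 0, 0, 0, 0, 1, 0, 0, 0, 0, 0, 0, 1, 0, 0, 0, 0, 0, 0, 1]' --grip_force 40

```text
clock: 16.85
eef_pos: [0.6471, -0.0884, 0.0992]
ee_rot: [0.0, -0.106, 0.994, -0.0]
wrist_force: [1.2, -3.1, 0.0]
gripper_width: 0.0238
gripper_force: 40.0
```

Gripped at 24 mm. While it is held, I measure the panel's actual foot line from the unobstructed scene picture.

```bash
cat > foot.py <<'E'
from h import *
np.set_printoptions(precision=4,suppress=True)
I=camera_info("scene");im=cv2.imread("pics/s5.png");h=cv2.cvtColor(im,cv2.COLOR_BGR2HSV);g=im.max(2).astype(int)
n=np.array([.9345,-.3559]);u=np.array([.3559,.9345]);m=np.array([.455,.172])
pts=[]
for t in np.arange(-.1,.1001,.01):   # lines across the mat along u at offset t along v
    X=np.array([np.r_[m+u*s-n*t,.0085] for s in np.arange(-.05,.075,.0005)])
    p=proj(I,X);v=cv2.remap(im.max(2),p[:,0].astype(np.float32)[None],p[:,1].astype(np.float32)[None],1)[0].astype(int)
    k=np.where(v>40)[0]
    if len(k): pts.append((t,np.arange(-.05,.075,.0005)[k[0]],v.max()))
print(np.array(pts))
E
python3 foot.py
python3 - <<'E'
import cv2,numpy as np
a=cv2.imread("pics/s5.png");cv2.imwrite("pics/crop5.png",cv2.resize(a[50:220,285:485],(800,680),interpolation=2)[:600])
E
```

```text
[[ -0.1     -0.05   109.    ]
 [ -0.09    -0.0005  83.    ]
 [ -0.08     0.055   81.    ]
 [ -0.07     0.067   79.    ]
 [ -0.06    -0.05    85.    ]
 [ -0.05    -0.05   101.    ]
 [ -0.04    -0.05    89.    ]
 [ -0.03    -0.0475 130.    ]
 [ -0.02     0.0575 137.    ]
 [ -0.01     0.055  138.    ]
 [ -0.       0.061  138.    ]
 [  0.01    -0.05    42.    ]
 [  0.02    -0.05    47.    ]
 [  0.03    -0.05    51.    ]
 [  0.04    -0.05    56.    ]
 [  0.05    -0.05    60.    ]
 [  0.06    -0.05    63.    ]
 [  0.07    -0.05    67.    ]
 [  0.08    -0.05    69.    ]
 [  0.09    -0.05    72.    ]
 [  0.1     -0.05    75.    ]]
```

View pics/crop5.png

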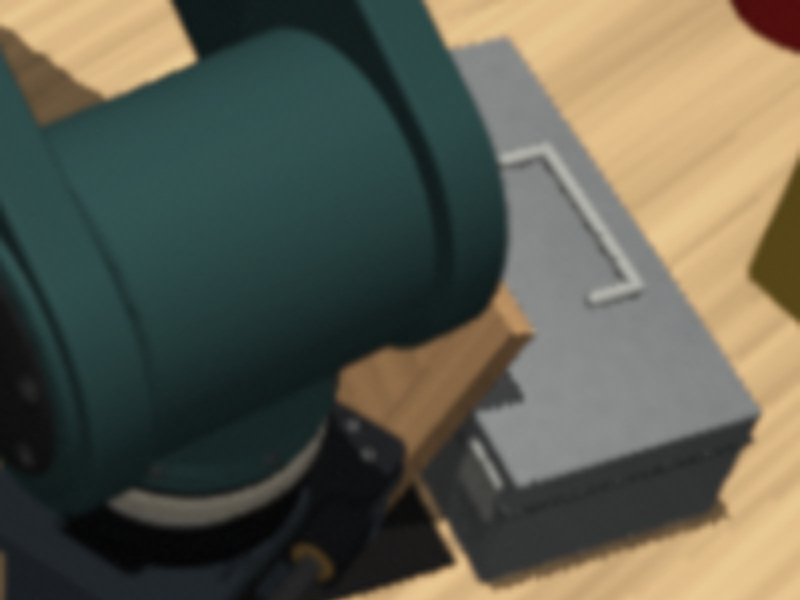

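The arm blocks that view, so I'll re-measure from the pre-place hover. I lift and carry the weight to a hover in front of the panel with the yaw turned parallel (+0.996).

Request:
play_rows --plan '[0, 0, 0.03, 0, 0, 0, 1, 0, 0, 0.04, 0, 0, 0, 1, 0, 0, 0.045, 0, 0, 0, 1, 0, 0, 0.045, 0, 0, 0, 1, 0, 0, 0.04, 0, 0, 0, 1, -0.0161, 0.0214, 0, 0, 0, 0.083, 1, -0.0161, 0.0214, 0, 0, 0, 0.083, 1, -0.0161, 0.0214, 0, 0, 0, 0.083, 1, -0.0161, 0.0214, 0, 0, 0, 0.083, 1, -0.0161, 0.0214, 0, 0, 0, 0.083, 1, -0.0161, 0.0214, 0, 0, 0, 0.083, 1, -0.0161, 0.0214, 0, 0, 0, 0.083, 1, -0.0161, 0.0214, 0, 0, 0, 0.083, 1, -0.0161, 0.0214, 0, 0, 0, 0.083, 1, -0.0161, 0.0214, 0, 0, 0, 0.083, 1, -0.0161, 0.0214, 0, 0, 0, 0.083, 1, -0.0161, 0.0214, 0, 0, 0, 0.083, 1, 0, 0, 0, 0, 0, 0, 1, 0, 0, 0, 0, 0, 0, 1]'

```text
clock: 19.23
eef_pos: [0.4535, 0.1684, 0.2987]
ee_rot: [-0.0, -0.568, 0.823, 0.0]
wrist_force: [1.3, -0.6, -7.5]
gripper_width: 0.024
gripper_force: 40.0
```

Run:
```python
exec(open("st.py").read())
a=read_camera("scene")[:,:,::-1].copy();cv2.imwrite("pics/s6.png",a)
cv2.imwrite("pics/crop6.png",cv2.resize(a[60:210,285:485],(800,600),interpolation=cv2.INTER_NEAREST))
```

```text
t 19.225 pos [0.4535 0.1684 0.2987] yaw_y 159.15321791841103 z [-0.0008 -0.0003 -1.    ] y [-0.9345  0.3559  0.0007] j [ 0.3074  0.0215  2.1586 -0.      0.9623 -2.4703] F [ 1.2572 -0.5977 -7.5185] w 0.024015064458605993 39.998361468315125
```

View pics/crop6.png

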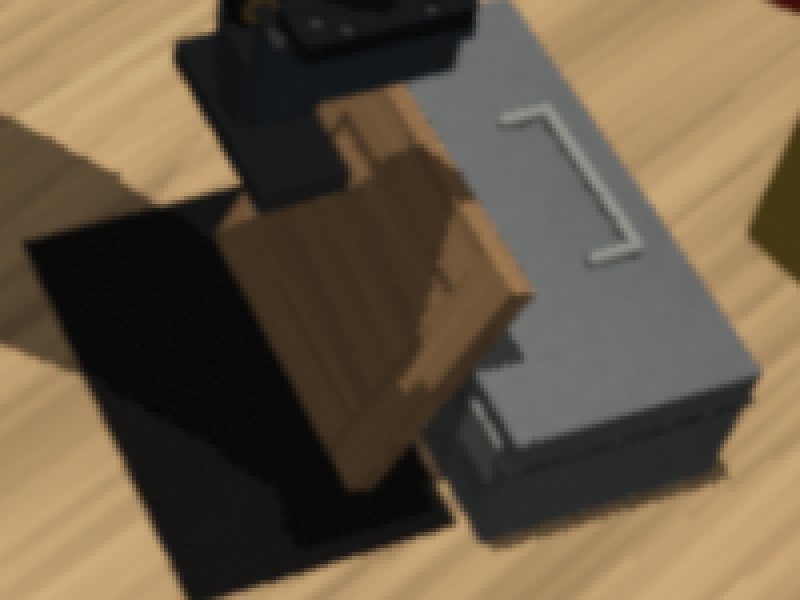

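The crop shows the panel leaning, foot edge from crop (220,232) to (348,490), which is scene (339.5,117.5) to (371.5,182). The weight hovers clear above at top left. I project the edge onto its plane.

Run:
```python
from h import *
np.set_printoptions(precision=4,suppress=True)
I=camera_info("scene");u=np.array([.3559,.9345]);v=np.array([-.9345,.3559]);m=np.array([.455,.172])
F=onz(I,[[339.5,117.5],[371.5,182]],.0085)[:,:2];d=F[0]-F[1]
print("foot",F,F.mean(0),np.linalg.norm(d),"mat uv",(F-m)@u,(F-m)@v,"ang",np.degrees(np.arctan2(d[1],d[0])))
# grey levels across the edge for refinement: boundary in grey image
a=cv2.imread("pics/s6.png").max(2)
for y in range(125,180,9): print(y,a[y,335:380].tolist())
```

```text
foot [[0.381  0.2343]
 [0.549  0.1659]] [0.465  0.2001] 0.18137217678190554 mat uv [0.0318 0.0277] [ 0.0913 -0.09  ] ang 157.85308143836266
125 [10, 8, 10, 10, 9, 15, 35, 55, 63, 63, 64, 64, 66, 64, 64, 63, 62, 63, 65, 63, 60, 62, 62, 62, 61, 60, 59, 60, 62, 64, 64, 65, 63, 62, 61, 62, 63, 64, 66, 65, 64, 62, 62, 62, 61]
134 [8, 10, 10, 9, 9, 8, 7, 10, 9, 11, 18, 33, 52, 62, 63, 64, 65, 66, 66, 64, 61, 60, 62, 65, 64, 63, 62, 62, 61, 60, 59, 60, 61, 64, 64, 64, 64, 62, 61, 61, 62, 65, 66, 67, 66]
143 [10, 9, 9, 9, 10, 9, 9, 9, 9, 10, 10, 8, 10, 8, 11, 21, 43, 57, 63, 63, 64, 65, 67, 65, 63, 61, 59, 63, 66, 64, 62, 62, 60, 60, 59, 59, 62, 63, 65, 65, 64, 63, 62, 61, 62]
152 [9, 9, 9, 10, 9, 9, 9, 9, 10, 9, 9, 8, 8, 8, 9, 9, 10, 10, 10, 13, 27, 44, 59, 63, 65, 65, 66, 66, 65, 63, 60, 61, 65, 67, 65, 62, 60, 59, 59, 60, 62, 64, 64, 64, 64]
161 [9, 10, 10, 10, 10, 10, 9, 11, 9, 9, 10, 9, 9, 10, 11, 9, 10, 9, 10, 9, 10, 9, 10, 8, 14, 32, 53, 63, 65, 65, 65, 66, 66, 64, 63, 61, 61, 65, 67, 63, 60, 60, 61, 63, 65]
170 [17, 14, 11, 9, 9, 9, 10, 9, 10, 10, 9, 9, 9, 10, 10, 9, 9, 9, 9, 10, 9, 9, 10, 9, 9, 9, 8, 9, 10, 18, 37, 55, 61, 61, 61, 62, 63, 64, 66, 66, 66, 66, 66, 65, 65]
179 [22, 21, 20, 22, 22, 21, 21, 22, 21, 22, 22, 20, 19, 17, 14, 11, 10, 10, 9, 9, 8, 10, 9, 9, 9, 10, 10, 8, 9, 9, 9, 10, 9, 10, 23, 45, 61, 65, 64, 64, 62, 60, 56, 55, 53]
```

Camera and kinematics agree: the foot is at u about 28-30 mm and parallel. I place the weight with about a 4 mm nominal gap, lowering straight down.

Request:
play_rows --plan '[0.0024, 0.0059, -0.02, 0, 0, 0, 1, 0, 0, -0.035, 0, 0, 0, 1, 0, 0, -0.035, 0, 0, 0, 1, 0, 0, -0.035, 0, 0, 0, 1, 0, 0, -0.03, 0, 0, 0, 1, 0, 0, -0.02, 0, 0, 0, 1, 0, 0, -0.012, 0, 0, 0, 1, 0, 0, -0.005, 0, 0, 0, 1, 0, 0, 0, 0, 0, 0, 1, 0, 0, 0, 0, 0, 0, 1]'

```text
clock: 20.52
eef_pos: [0.4566, 0.1746, 0.1078]
ee_rot: [0.001, -0.568, 0.823, -0.0]
wrist_force: [0.4, -0.0, -6.6]
gripper_width: 0.0239
gripper_force: 40.0
```

Run:
```python
exec(open("st.py").read())
a=read_camera("scene")[:,:,::-1].copy();cv2.imwrite("pics/s7.png",a)
b=a[60:210,285:485]
cv2.imwrite("pics/crop7.png",cv2.resize(cv2.convertScaleAbs(b,alpha=2.2),(800,600),interpolation=cv2.INTER_NEAREST))
```

```text
t 20.525 pos [0.4566 0.1746 0.1078] yaw_y 159.17855497446914 z [ 0.0011  0.0004 -1.    ] y [-0.9347  0.3555 -0.0009] j [ 0.3176  0.373   2.2055 -0.      0.5619 -2.4606] F [ 0.4236 -0.0003 -6.5705] w 0.02389815544696334 39.998504519462585
```

View pics/crop7.png

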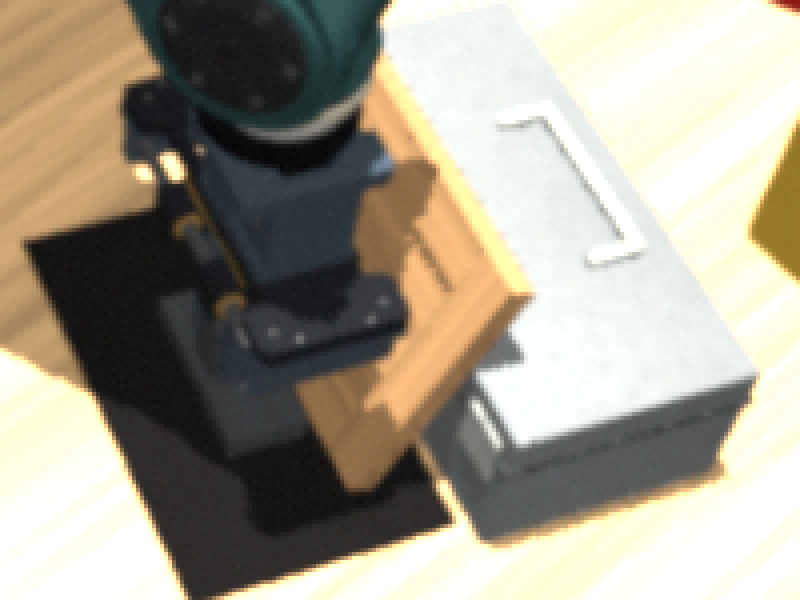

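The brightened crop shows the weight just in front of the panel's foot, near end at crop (230-312,430-455), not yet touching the mat, panel undisturbed. I lower the last 5 mm.

Request:
play_rows --plan '[0, 0, -0.003, 0, 0, 0, 1, 0, 0, -0.0015, 0, 0, 0, 1, 0, 0, -0.001, 0, 0, 0, 1, 0, 0, 0, 0, 0, 0, 1, 0, 0, 0, 0, 0, 0, 1]'

```text
clock: 21.2
eef_pos: [0.4561, 0.1745, 0.1021]
ee_rot: [-0.0, -0.568, 0.823, 0.0]
wrist_force: [-6.0, -1.2, 9.7]
gripper_width: 0.0237
gripper_force: 40.0
```

It is standing on the mat. I release and rise straight up.

Request:
play_rows --plan '[0, 0, 0.0005, 0, 0, 0, 0.7, 0, 0, 0, 0, 0, 0, 0.6, 0, 0, 0, 0, 0, 0, 0.5, 0, 0, 0, 0, 0, 0, 0.5, 0, 0, 0, 0, 0, 0, 0.5, 0, 0, 0.01, 0, 0, 0, 0.5, 0, 0, 0.02, 0, 0, 0, 0.5, -0.002, -0.005, 0.03, 0, 0, 0, 0.5, -0.004, -0.01, 0.04, 0, 0, 0, 0.5, -0.004, -0.01, 0.04, 0, 0, 0, 0.5, 0, 0, 0.04, 0, 0, 0, 0.5, 0, 0, 0.03, 0, 0, 0, 0.5, 0, 0, 0, 0, 0, 0, 0.5]'

```text
clock: 22.82
eef_pos: [0.4469, 0.1497, 0.3149]
ee_rot: [0.002, -0.568, 0.823, -0.001]
wrist_force: [-0.2, -0.3, -1.4]
gripper_width: 0.0459
gripper_force: 0.0
```

Run:
```python
exec(open("st.py").read())
i=camera_info("wrist")
a=read_camera("scene")[:,:,::-1].copy();cv2.imwrite("pics/s8.png",a)
cv2.imwrite("pics/w8.png",read_camera("wrist")[:,:,::-1]);cv2.imwrite("pics/d8.png",read_camera("side")[:,:,::-1])
b=a[75:195,320:400].astype(float)*2.2
b=b.clip(0,255).astype(np.uint8)
cv2.imwrite("pics/crop8.png",cv2.resize(b,(400,600),interpolation=2))
```

```text
t 22.825 pos [0.4469 0.1497 0.3149] yaw_y 159.17737764763365 z [ 0.0045  0.0013 -1.    ] y [-0.9347  0.3555 -0.0037] j [ 0.2737 -0.0259  2.1722  0.      0.9906 -2.5045] F [-0.1616 -0.3402 -1.4008] w 0.04591225593610209 0.0
```

View pics/crop8.png

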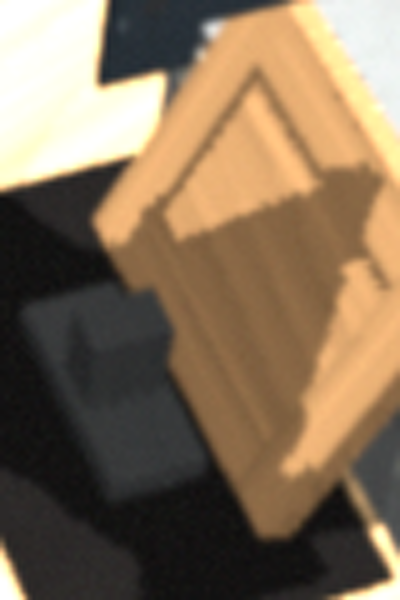

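That crop shows the weight standing upright against the foot, with its near-right top corner at scene (361,167.5). I've now viewed 13 pictures against a limit of 10. I overran it, so I'll view no more and check the gap numerically.

Run:
```python
from h import *
np.set_printoptions(precision=4,suppress=True)
I=camera_info("scene");u=np.array([.3559,.9345]);v=np.array([-.9345,.3559]);m=np.array([.455,.172])
W=onz(I,np.array([[324.4,138],[342.4,175],[361.4,168]])-.5,.017)[:,:2]
print("weight far-left, near-left, near-right uv",(W-m)@u,(W-m)@v,np.linalg.norm(W[1]-W[2]),np.linalg.norm(W[0]-W[1]))
a=cv2.imread("pics/s8.png").max(2).astype(float);E=[]
for y in(172,174,176,178):
    r=a[y,355:380];k=np.where((r[:-1]<36)&(r[1:]>=36))[0][0];E.append([355+k+(36-r[k])/(r[k+1]-r[k]),y])
F=onz(I,E,.0085)[:,:2];print("foot edge",E,(F-m)@u,(F-m)@v)
a6=cv2.imread("pics/s6.png").max(2).astype(float);E=[]
for y in range(125,181,6):
    r=a6[y,335:380];k=np.where((r[:-1]<36)&(r[1:]>=36))[0][0];E.append([335+k+(36-r[k])/(r[k+1]-r[k]),y])
F=onz(I,E,.0085)[:,:2];print("foot edge before",(F-m)@u,(F-m)@v)
```

```text
weight far-left, near-left, near-right uv [-0.0255 -0.0261  0.0182] [ 0.0437 -0.0579 -0.0546] 0.04438632746341339 0.10155472774537481
foot edge [[np.float64(366.1764705882353), 172], [np.float64(367.27272727272725), 174], [np.float64(368.1904761904762), 176], [np.float64(369.2173913043478), 178]] [0.0275 0.0276 0.0274 0.0273] [-0.0636 -0.0689 -0.0741 -0.0794]
foot edge before [0.0267 0.0272 0.0272 0.027  0.027  0.0273 0.0271 0.0269 0.0274 0.0271] [ 0.0702  0.052   0.0343  0.017  -0.0002 -0.0171 -0.0336 -0.0499 -0.0662
 -0.0819]
```

Run:
```python
from h import *
np.set_printoptions(precision=4,suppress=True)
I=camera_info("scene");u=np.array([.3559,.9345]);v=np.array([-.9345,.3559]);m=np.array([.455,.172])
a=cv2.imread("pics/s8.png").max(2)
for y in range(150,177,3):
    print(y,340,a[y,340:372].tolist())
print("pred px of weight top edge corners (front u=.0247, near v=-.05; rear) z=.017 and bottom:")
for z in(.017,.003): print(proj(I,[np.r_[m+u*p+v*q,z] for p,q in((.0247,-.05),(-.0193,-.05),(-.0193,.05),(.0247,.05))]))
```

```text
150 340 [22, 22, 21, 21, 22, 22, 22, 21, 22, 22, 22, 22, 21, 18, 28, 45, 58, 61, 63, 63, 64, 64, 63, 62, 60, 60, 64, 66, 64, 61, 59, 59]
153 340 [22, 23, 21, 22, 22, 21, 23, 24, 24, 22, 24, 25, 26, 25, 22, 20, 33, 52, 60, 63, 63, 64, 65, 65, 62, 61, 60, 61, 65, 65, 63, 59]
156 340 [25, 25, 24, 25, 26, 27, 26, 26, 26, 26, 26, 26, 27, 27, 26, 25, 20, 22, 41, 57, 62, 63, 63, 64, 64, 64, 62, 60, 59, 61, 65, 63]
159 340 [26, 27, 26, 27, 27, 27, 27, 26, 26, 26, 26, 26, 26, 27, 26, 27, 26, 22, 18, 31, 52, 61, 63, 63, 64, 65, 64, 63, 61, 60, 60, 63]
162 340 [27, 26, 26, 27, 27, 27, 27, 27, 26, 26, 27, 26, 28, 27, 26, 26, 27, 27, 24, 18, 23, 42, 57, 63, 64, 64, 64, 65, 63, 63, 61, 59]
165 340 [25, 27, 25, 27, 26, 28, 28, 27, 28, 26, 27, 26, 27, 26, 27, 26, 27, 27, 27, 26, 22, 18, 32, 52, 62, 64, 64, 64, 64, 64, 62, 60]
168 340 [21, 25, 27, 26, 27, 26, 26, 27, 27, 27, 26, 26, 26, 25, 23, 23, 24, 23, 22, 22, 20, 14, 10, 21, 41, 56, 63, 65, 63, 61, 58, 59]
171 340 [17, 19, 24, 24, 25, 24, 24, 24, 22, 22, 22, 21, 21, 23, 20, 16, 15, 12, 13, 10, 10, 9, 9, 10, 12, 25, 43, 55, 59, 60, 62, 63]
174 340 [11, 16, 19, 19, 18, 16, 14, 13, 12, 11, 10, 11, 9, 9, 10, 9, 9, 8, 9, 10, 9, 9, 9, 9, 7, 9, 14, 30, 52, 62, 64, 64]
pred px of weight top edge corners (front u=.0247, near v=-.05; rear) z=.017 and bottom:
[[362.8593 164.9686]
 [343.4431 170.6224]
 [325.4654 134.591 ]
 [344.1733 129.4916]]
[[361.9575 168.8104]
 [342.7488 174.4368]
 [325.0022 138.6127]
 [343.5189 133.5305]]
```

The edge profile puts the weight's long side about 7 mm from the foot. The limit is 8 mm, so this is marginal. I regrip, nudge about 5 mm towards the foot and release again.

Request:
play_rows --plan '[0, 0, -0.03, 0, 0, 0, 0.5, 0, 0, -0.04, 0, 0, 0, 0.5, 0.004, 0.01, -0.04, 0, 0, 0, 0.5, 0.004, 0.01, -0.04, 0, 0, 0, 0.5, 0.002, 0.005, -0.03, 0, 0, 0, 0.5, 0, 0, -0.02, 0, 0, 0, 0.5, 0, 0, -0.01, 0, 0, 0, 0.5, 0, 0, 0, 0, 0, 0, 0.65, 0, 0, 0, 0, 0, 0, 0.75, 0, 0, 0, 0, 0, 0, 1, 0, 0, 0, 0, 0, 0, 1, 0, 0, 0, 0, 0, 0, 1, 0, 0, 0, 0, 0, 0, 1]' --grip_force 30

```text
clock: 24.6
eef_pos: [0.4565, 0.1746, 0.1028]
ee_rot: [0.0, -0.568, 0.823, -0.0]
wrist_force: [-1.9, -1.1, 8.4]
gripper_width: 0.0239
gripper_force: 30.0
```

Request:
play_rows --plan '[0, 0, 0.0025, 0, 0, 0, 1, 0, 0, 0, 0, 0, 0, 1, 0.0006, 0.0016, 0, 0, 0, 0, 1, 0.0006, 0.0016, 0, 0, 0, 0, 1, 0.0006, 0.0015, 0, 0, 0, 0, 1, 0, 0, 0, 0, 0, 0, 1]'

```text
clock: 25.35
eef_pos: [0.458, 0.1793, 0.1046]
ee_rot: [-0.0, -0.568, 0.823, 0.0]
wrist_force: [-0.1, 0.3, -7.3]
gripper_width: 0.0238
gripper_force: 30.0
```

Free of contact and carrying the full weight. I lower, release and rise away.

Request:
play_rows --plan '[0, 0, -0.0015, 0, 0, 0, 1, 0, 0, -0.001, 0, 0, 0, 1, 0, 0, 0, 0, 0, 0, 1, 0, 0, 0, 0, 0, 0, 0.7, 0, 0, 0, 0, 0, 0, 0.6, 0, 0, 0, 0, 0, 0, 0.5, 0, 0, 0, 0, 0, 0, 0.5, 0, 0, 0.01, 0, 0, 0, 0.5, 0, 0, 0.02, 0, 0, 0, 0.5, -0.002, -0.005, 0.03, 0, 0, 0, 0.5, -0.004, -0.01, 0.04, 0, 0, 0, 0.5, -0.004, -0.01, 0.04, 0, 0, 0, 0.5, 0, 0, 0.04, 0, 0, 0, 0.5, 0, 0, 0.03, 0, 0, 0, 0.5, 0, 0, 0, 0, 0, 0, 0.5, 0, 0, 0, 0, 0, 0, 0.5]'

```text
clock: 27.35
eef_pos: [0.4476, 0.1541, 0.3118]
ee_rot: [-0.0, -0.568, 0.823, 0.0]
wrist_force: [0.6, -0.4, 0.0]
gripper_width: 0.0457
gripper_force: 0.0
```

Run:
```python
exec(open("st.py").read())
a=read_camera("scene")[:,:,::-1].copy();cv2.imwrite("pics/s9.png",a);g=a.max(2)
for y in range(150,177,3): print(y,345,g[y,345:372].tolist())
I=camera_info("scene");u=np.array([.3559,.9345]);v=np.array([-.9345,.3559]);m=np.array([.455,.172])
E=[]
for y in(170,172,174,176,178):
    r=g[y,355:380].astype(float);k=np.where((r[:-1]<36)&(r[1:]>=36))[0][0];E.append([355+k+(36-r[k])/(r[k+1]-r[k]),y])
F=onz(I,E,.0085)[:,:2];print("foot",(F-m)@u)
# jar cap and panel wood change against earlier picture
b=cv2.imread("pics/s8.png");print("jar diff",cv2.absdiff(a,cv2.imread("pics/scene0.png"))[190:255,230:280].mean(),"panel diff",cv2.absdiff(a,b)[100:150,370:400].mean())
```

```text
t 27.35 pos [0.4476 0.1541 0.3118] yaw_y 159.18189027062488 z [-0.0003 -0.0001 -1.    ] y [-0.9347  0.3554  0.0003] j [ 0.2823 -0.0161  2.1689 -0.      0.9891 -2.4959] F [ 0.6025 -0.3542  0.0352] w 0.045730524965343605 0.0
150 345 [22, 22, 22, 22, 22, 22, 22, 21, 22, 26, 41, 55, 61, 63, 63, 64, 64, 63, 62, 60, 60, 63, 67, 64, 60, 59, 58]
153 345 [22, 21, 22, 22, 24, 24, 26, 26, 25, 27, 27, 33, 47, 58, 63, 64, 64, 65, 65, 63, 60, 60, 61, 65, 64, 62, 60]
156 345 [27, 26, 26, 27, 27, 27, 26, 26, 27, 27, 26, 26, 28, 38, 54, 61, 64, 64, 64, 65, 64, 62, 60, 59, 63, 65, 64]
159 345 [27, 27, 26, 27, 27, 27, 26, 26, 26, 26, 26, 27, 27, 27, 32, 48, 59, 63, 63, 65, 64, 65, 62, 61, 59, 59, 64]
162 345 [27, 27, 26, 26, 26, 27, 27, 26, 25, 27, 26, 27, 27, 26, 27, 29, 39, 55, 62, 64, 64, 64, 65, 64, 62, 61, 60]
165 345 [26, 27, 26, 27, 26, 27, 26, 27, 27, 25, 26, 26, 26, 27, 26, 27, 26, 32, 48, 60, 64, 65, 64, 65, 65, 64, 61]
168 345 [26, 26, 27, 27, 26, 26, 27, 26, 25, 25, 23, 24, 23, 22, 23, 21, 21, 19, 23, 42, 56, 63, 64, 63, 61, 59, 59]
171 345 [24, 24, 23, 21, 22, 22, 21, 21, 19, 18, 16, 15, 13, 12, 11, 9, 10, 8, 8, 13, 26, 42, 56, 58, 61, 62, 63]
174 345 [15, 15, 13, 12, 12, 11, 10, 10, 9, 9, 9, 10, 10, 10, 9, 9, 9, 9, 9, 8, 9, 14, 31, 53, 61, 65, 65]
foot [0.0273 0.0274 0.0275 0.0275 0.0273]
jar diff 3.590051282051282 panel diff 3.0644444444444443
```

The dark seam between weight and foot has gone, so the gap is at most about 3 mm. The foot line is unchanged and the arm is clear, so I hand in.

```bash
python3 -c "
from station import ticket
print(ticket.hand_in())"
```

```text
the job is handed in; nothing more can be done
None
```

I handed the job in at about 27 s with the drawer front leaning on the toolbox, framed face out, and the weight about 3 mm or less from its foot on the mat; no verdict came back, and I viewed 13 pictures, over the limit of 10.

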